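# Clamp a reagent bottle with the star wheel

## Robot

A 7-joint arm with a two-finger parallel gripper is mounted at the origin on the work surface. World frame = base frame: x ahead of the robot, y to its left, z up, the work surface at z = 0. Lengths are in m, angles in rad, forces in N, time in s.
With the tool pointing down it reaches from about 0.425 to 0.875 m from the base axis. Payload 8.4 kg.
Tool frame: the origin (TCP) lies between the finger pads; the fingertips stand 8 mm ahead of it and the grasp point (between the pads) lies 11 mm behind it; z points along the fingers, y is the line along which they close (so a half turn about z gives the same grasp; the last joint's range is limited). The gripper opens to 85 mm and grips with 20 to 120 N. Pads are 22 mm wide; open, the fingers measure 114 mm over their backs; the gripper's body (76 mm by 85 mm) begins 54 mm behind the grasp point. The pads swing forward as they close: fully open they stand 13 mm farther back than shut.
Start: joints at [1.198, 0.333, 0.04, 1.465, -0.013, 1.343, -0.059], TCP at [0.176, -0.626, 0.239] pointing down, gripper open.
Joint ranges: [-2.58, 2.58], [-0.38, 2.09], [-1.3, 1.39], [0.25, 2.4], [-1.5, 4.64], [0.08, 2.09], [-2.65, 2.65]. Speed limits (rad/s): [2.22, 2.22, 2.79, 2.79, 3.14, 3.14, 3.14].

## Interface

Orientations are given as a unit quaternion [x, y, z, w].
In Python, from station import observe, read_camera, calibration, finish_job gives the robot as it stands.
- The arm moves only by the tool play_rows, never from a script. Its argument "deltas" is a list of rows, each a list of 7 numbers: the shift along the tool's x, y, z in mm, then the turn, a rotation vector about the tool's x, y, z in rad, then the closure, from 0 (fully open) to 1 (shut). In form: [[tx, ty, tz, wx, wy, wz, jaw], ...]. A call has 1 to 8 rows; each row shifts and turns the commanded pose from where the row before left it, along the tool's axes as they then stand; what a row does not reach is not made up. A row lasts 1/8 s, in which the tool goes at most 62.5 mm and 10.7 degrees, less where a joint would pass 70% of its speed; a pose out of reach is approached as far as the arm can. A call with a gripper value outside its range is refused whole. The fingers move at their own pace and stop on an object; the grip force is fixed at half the most. Time passes only in rows, so rows that do not move let the fingers close. It gives the time, the measured TCP pose, the force, the opening and the grip force at its end, in the units of the state.
- observe(): the state, without advancing time (a new reading comes with each control period).
- read_camera(name): name is "scene" or "top" or "wrist"; returns the picture (384x512x3 uint8, blue, green, red); there is no depth.
- calibration(name): a dict with "fx", "fy", "cx", "cy" (pixels), "origin" and "attitude" of the camera in the world; the wrist camera has in their place "tool_from_camera" (4x4, takes a point from camera to tool coordinates, whose origin is the TCP and whose axes are the flange's). Camera axes: x right, y up, looking along -z (the intrinsics and any distortion apply to the point x, -y, -z); pixel columns grow to the right and rows downward; lengths in m; the calibration is good to about 2 mm. A picture is of the moment at which its call begins: read the wrist's pose just before it. calibration takes no time and is no camera call.
- finish_job(): hands the job in; it is judged then, once.
The state is a dict: "time_s": time; "joints": joint angles; "qvel": joint speeds; "joint_efforts": joint torques, N m; "tcp_pos": TCP position; "eef_rot": TCP orientation; "force": force on the tool from outside, world axes, zero at the start; "moment": the same for the moment, N m; "grip_width": opening from 0.0 (shut) to 1.0 (fully open); "grip_force": force on a finger pad.
Only numpy, scipy, OpenCV 4.12 (cv2) and the standard library are available. Lean on these libraries where they do the work, as an engineer would, in place of code of your own. Each camera call takes 0.05 s, during which the arm holds its last target. There are 200 camera calls.

## Task

Stand the amber bottle with the red cap on the bed of the bottle clamp, between the black pad and the blue V stop, and let go of it. Then turn the star wheel clockwise (seen from above), pushing one spoke after another, until the pad holds the bottle snugly against the V stop: clearly firm, but gently, because the glass must not be crushed. Do not shove the pad itself, and leave the other things on the bench alone.

Things in the scene. Friction and masses are not known exactly. Their poses are not given: they have to be found in the camera images.
- clamp: Bottle clamp fixed to the bench. Aluminium bed 130 x 400 mm, top 10 mm above the bench, along the clamp's own y axis from y = -70 to +330 mm. Origin on the bench under the star wheel's axis; z up; x across the bed. White gear housing 96 x 96 mm, top 90 mm above the bench, under the wheel. The grey jaw block with the black pad slides along +y towards the fixed blue V stop.
- stand (a point): Point on the bed's top, at clamp x = 0, y = 200 mm: a bottle stood centred here is clear of the pad, of the V stop and of the turning knobs. Keep within 20 mm of the bed's centre line (x = 0); along y, 180 to 215 mm is free.
- seat (a point): Point on the bed's top, at clamp x = 0, y = 231 mm, about where the bottle's axis ends up when it is in the V stop. The V stop (90 degree V open towards -y, 65 mm high above the bench) was set by hand: the true seat lies up to 8 mm nearer or farther along y, which is not measured.
- star: Star wheel on a vertical axis through its origin, 115 mm above the bench at mid-spoke height. Four steel spokes 14 mm thick along its own +x, +y, -x, -y axes, from the hub to radius 110 mm. Turning it clockwise seen from above moves the jaw 20 mm per radian; 2.6 to 4.2 rad from the start bring the bottle up against the V stop, then 0.7 rad or more is left.
- hub_top (a point): Top of the white hub, on the wheel's axis, 135 mm above the bench. Hub 96 mm in diameter (too wide to grip), 102 to 135 mm above the bench. The wheel has a steady drag of 0.8 N m and stays where it is left; once the bottle is seated the torque to turn it rises by 0.02 N m for each newton on the bottle.
- knob (a point): Centre of the blue ball knob, 24 mm in diameter, at the end of the spoke along the wheel's +x axis, at radius 113 mm; the other three spokes have the same. Outside the housing there is at least 35 mm of free height under the spokes.
- pad: Black rubber pad 80 mm wide, 50 mm high. Origin mid-face, 45 mm above the bench, at clamp y = 120 to 136 mm at the start. The grey jaw is 20 mm behind its face. It sits on a spring of 4 N/mm (12.5 mm of give): once the bottle is seated it stands still and the pressure grows by about 80 N per radian of the wheel. Firm from 8 N, about 18 N is right, over 35 N crushes the glass.
- amber_bottle: Amber glass bottle with paper label and red screw cap, loose, 0.28 to 0.56 kg. Origin in the centre of its underside, z up its axis. Body 70 mm in diameter up to 82 mm, sloping shoulder to a 36 mm neck at 104 mm, cap 50 mm in diameter from 110 to 138 mm (the top).
- clear_bottle: The same bottle in clear glass with white pellets and a blue cap; stands beside the amber one, either one may be nearer. Leave alone.
- green_carton: Green carton, 130 x 65 x 40 mm, on the bench to the robot's right of the clamp. Leave alone.
- white_carton: White carton, 150 x 70 x 45 mm, to the robot's right of the clamp. Leave alone.
- beaker: Glass beaker, 72 mm wide, 85 mm high, to the right behind the cartons. Leave alone.
- pellet_jar: White jar with blue cap, 56 mm wide, 85 mm high, to the left beside the bottles. Leave alone.
- spatula: Spatula, 170 mm, lying at the robot's left. Leave alone.
Mind the look-alikes: they are no part of the job. Leave any pink or turquoise look-alike of the amber_bottle alone.

How it is judged:
By the outcome, as a careful person would: the job done as asked, in the order asked, and still so for the second after the job is handed in, with the robot touching nothing.
It also fails if it takes over 72 s, if anything falls off the work surface, if the arm or the gripper's body presses on something with over 40 N, if the wrist force passes 120 N, or if a joint passes its speed limit or range.

## Working session

There is one attempt and no reset: what is moved stays moved. The work goes in short steps, Python scripts to look and compute and a tool call to move; the robot and the scene stay as the last step left them, time stands still between calls to the robot, and variables do not carry over. Pictures are saved under pics/ and viewed, at most 10 in all, crops included, and the job is handed in when it is done.

Besides the shell and the picture viewer there is one more tool, called after "Call:" in YAML: its name, and indented under it one key for each argument. play_rows: Moves the arm, as the interface text tells. Its arguments: {"type":"object","properties":{"deltas":{"type":"array","items":{"type":"array","items":{"type":"number"}}}},"required":["deltas"]}

```bash
mkdir -p pics; ls; python3 - <<'E'
from station import *
import cv2
o=observe();print({k:o[k] for k in o})
for n in("scene","top"):
    cv2.imwrite(f"pics/{n}0.png",read_camera(n));print(n,calibration(n))
print(calibration("wrist"))
E
```

```text
pics
{'time_s': 0.0, 'joints': array([ 1.19778177,  0.33390547,  0.03988607,  1.46623736, -0.01338134,
        1.34332067, -0.05849241]), 'qvel': array([-3.01839886e-04,  4.66880758e-04,  1.29852350e-03, -3.70265878e-04,
        4.86406502e-04,  1.52742586e-03, -2.76055270e-06]), 'joint_efforts': array([-2.83860545e-04, -6.58556914e+01,  1.36523623e+00, -4.05560195e+01,
        1.67127274e-02,  1.25602313e-02, -3.34112428e-05]), 'tcp_pos': array([ 0.17560681, -0.62537821,  0.23844155]), 'eef_rot': array([ 9.90643639e-01,  1.36471744e-01, -1.74036339e-04, -7.83436103e-04]), 'force': array([-0.38059277, -1.04614837, -0.02511148]), 'moment': array([ 0.07400195,  0.06356476, -0.04357511]), 'grip_force': 0.0, 'grip_width': 0.9945267699273487}
scene {'fx': 499.9865908220673, 'fy': 499.9865908220673, 'cx': 242.4908221742746, 'cy': 191.09671659559578, 'origin': array([ 1.46497921, -0.54119537,  1.66133058]), 'attitude': array([0.2635949 , 0.1581939 , 0.47924942, 0.8220781 ])}
top {'fx': 366.9766568814656, 'fy': 366.9766568814656, 'cx': 255.8352197789952, 'cy': 186.1813443387225, 'origin': array([ 0.24126744, -0.01807706,  1.52485843]), 'attitude': array([-0.06174084,  0.06829218,  0.7057211 , -0.70248273])}
{'fx': 286.7807028385947, 'fy': 286.7807028385947, 'cx': 253.86561002276224, 'cy': 191.41262360493113, 'tool_from_camera': array([[ 1.16041001e-04,  9.64785577e-01,  2.63037595e-01,
         6.60851081e-02],
       [ 9.99999992e-01, -1.23138926e-04,  1.04991081e-05,
         1.78645917e-04],
       [ 4.25195550e-05,  2.63037591e-01, -9.64785584e-01,
        -1.33208138e-01],
       [ 0.00000000e+00,  0.00000000e+00,  0.00000000e+00,
         1.00000000e+00]])}
```

View pics/scene0.png

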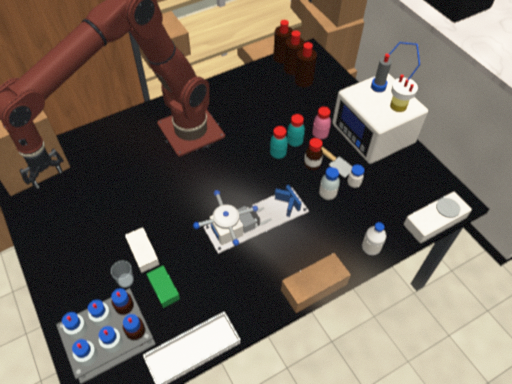

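View pics/top0.png

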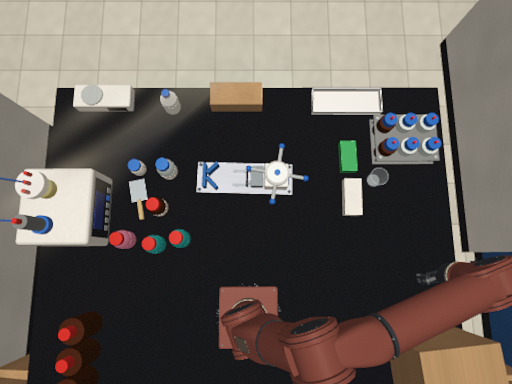

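The top view shows the amber bottle's red cap at about (155,204), the wheel hub at (277,173), four blue knobs around it, and the V stop at (208,176). The scene view shows the same things, with the amber cap at (315,146), the hub at (226,216) and the V stop at (289,198).

```bash
cat > h.py <<'E'
import numpy as np, cv2
from scipy.spatial.transform import Rotation as R
from station import *
def cam(n,o=None):
    c=calibration(n)
    if n=="wrist":
        T=c["tool_from_camera"];Rt=R.from_quat(o["eef_rot"]).as_matrix()
        return c,Rt@T[:3,3]+o["tcp_pos"],Rt@T[:3,:3]
    return c,c["origin"],R.from_quat(c["attitude"]).as_matrix()
def ray(k,u,v,z):
    c,p,A=k
    d=A@np.array([(u-c["cx"])/c["fx"],-(v-c["cy"])/c["fy"],-1]);return p+d*(z-p[2])/d[2]
def proj(k,X):
    c,p,A=k;q=A.T@(np.asarray(X)-p);return c["cx"]-c["fx"]*q[0]/q[2],c["cy"]+c["fy"]*q[1]/q[2]
def blobs(im,lo,hi,box,amin=4):
    h=cv2.cvtColor(im,cv2.COLOR_BGR2HSV);m=cv2.inRange(h,np.array(lo),np.array(hi))
    if lo[0]==0 and hi[0]<=10: m|=cv2.inRange(h,np.array([172,lo[1],lo[2]]),np.array([180,255,255]))
    x0,y0,x1,y1=box;w=np.zeros_like(m);w[y0:y1,x0:x1]=m[y0:y1,x0:x1]
    n,_,s,c=cv2.connectedComponentsWithStats(w)
    return [(c[i],s[i]) for i in range(1,n) if s[i][4]>=amin]
E
python3 - <<'E'
from h import *
for n,bk,br in(("top",(190,135,315,210),(140,190,175,220)),("scene",(185,180,315,255),(300,130,330,170))):
    im=cv2.imread(f"pics/{n}0.png");k=cam(n)
    print(n)
    for c,s in blobs(im,(100,120,60),(125,255,255),bk): print(" blue",c.round(1),s[:5],ray(k,*c,.115).round(3),"z.055",ray(k,*c,.055).round(3))
    for c,s in blobs(im,(0,150,120),(8,255,255),br): print(" red",c.round(1),s,ray(k,*c,.13).round(3))
    for c,s in blobs(im,(0,0,185),(180,40,255),bk,20): print(" white",c.round(1),s,ray(k,*c,.135).round(3))
E
```

```text
top
 blue [281.6 145.1] [279 143   6   5  27] [ 0.67  -0.136  0.115] z.055 [ 0.689 -0.141  0.055]
 blue [208.9 173.7] [203 161  15  27 204] [0.555 0.152 0.115] z.055 [0.568 0.16  0.055]
 blue [248.4 168.1] [247 166   4   5  19] [ 0.576 -0.003  0.115] z.055 [ 0.591 -0.002  0.055]
 blue [277.  171.8] [275 170   5   5  19] [ 0.561 -0.116  0.115] z.055 [ 0.575 -0.12   0.055]
 blue [305.6 178. ] [303 175   6   7  32] [ 0.536 -0.227  0.115] z.055 [ 0.548 -0.236  0.055]
 blue [271.9 201.2] [269 198   7   7  35] [ 0.444 -0.094  0.115] z.055 [ 0.453 -0.097  0.055]
 red [152.  203.5] [145 197  15  14 151] [0.435 0.365 0.13 ]
 white [247.3 178.1] [ 197  149  106   50 2042] [0.532 0.001 0.135]
 white [209.3 164.3] [206 163   8   5  23] [0.588 0.149 0.135]
 white [249.  176.6] [248 172   3  11  26] [ 0.538 -0.005  0.135]
scene
 blue [287.6 196.4] [275 184  25  28 303] [0.593 0.132 0.115] z.055 [0.559 0.158 0.055]
 blue [216.4 191.9] [214 190   6   5  20] [ 0.441 -0.092  0.115] z.055 [ 0.402 -0.075  0.055]
 blue [255. 208.] [254 207   3   3   9] [ 0.578 -0.002  0.115] z.055 [0.544 0.019 0.055]
 blue [225.5 213.4] [224 212   4   4  11] [ 0.545 -0.108  0.115] z.055 [ 0.509 -0.092  0.055]
 blue [195.5 224.8] [193 221   6   8  41] [ 0.535 -0.227  0.115] z.055 [ 0.498 -0.214  0.055]
 blue [214.5 231. ] [212 226   6  11  12] [ 0.592 -0.179  0.115] z.055 [ 0.558 -0.165  0.055]
 blue [235.5 242.2] [233 240   6   6  24] [ 0.67  -0.135  0.115] z.055 [ 0.639 -0.12   0.055]
 red [315.6 143.6] [309 137  14  14 134] [0.437 0.364 0.13 ]
 white [271.1 216. ] [ 238  197   70   45 1007] [0.648 0.025 0.135]
 white [225.5 219.2] [199 205  46  33 638] [ 0.579 -0.126  0.135]
 white [217.2 240.2] [204 224  29  29 220] [ 0.642 -0.193  0.135]
```

Call:
play_rows:
  deltas:
    - [58,-4,0,0,0,-0.09,0]
    - [58,-5,0,0,0,-0.09,0]
    - [58,-5,0,0,0,-0.09,0]
    - [58,-5,0,0,0,-0.09,0]
    - [58,-5,0,0,0,-0.09,0]
    - [57,-5,0,0,0,-0.09,0]
    - [57,-5,0,0,0,-0.09,0]
    - [57,-5,0,0,0,-0.09,0]

```text
time_s: 1.1
tcp_pos: [0.5308, -0.3425, 0.2388]
eef_rot: [0.878, 0.478, -0.0, -0.0]
force: [-0.0, -0.1, -0.5]
grip_width: 0.998
grip_force: 0.0
```

Call:
play_rows:
  deltas:
    - [56,-5,0,0,0,-0.09,0]
    - [56,-5,0,0,0,-0.09,0]
    - [56,-5,0,0,0,-0.09,0]
    - [56,-5,0,0,0,-0.09,0]
    - [0,0,0,0,0,0,0]
    - [0,0,0,0,0,0,0]

```text
time_s: 1.85
tcp_pos: [0.607, -0.1346, 0.239]
eef_rot: [0.78, 0.626, -0.0, -0.0]
force: [0.2, -1.3, -0.2]
grip_width: 0.995
grip_force: 0.0
```

```bash
python3 - <<'E'
from h import *
o=observe();im=read_camera("wrist");cv2.imwrite("pics/w1.png",im);np.save("o1.npy",o,allow_pickle=True)
print(o["tcp_pos"],R.from_quat(o["eef_rot"]).as_matrix().round(3)[:,:2].T,o["force"],o["joints"].round(2))
k=cam("top");im=cv2.imread("pics/top0.png");cv2.imwrite("pics/topc.png",cv2.resize(im[130:220,120:320],None,fx=4,fy=4,interpolation=cv2.INTER_CUBIC))
E
```

```text
[ 0.60704524 -0.13464437  0.23895942] [[ 0.216  0.976 -0.001]
 [ 0.976 -0.216 -0.001]] [ 0.20056792 -1.32258911 -0.20364133] [ 0.49  0.31 -0.43  1.52  0.13  1.34 -0.17]
```

View pics/w1.png

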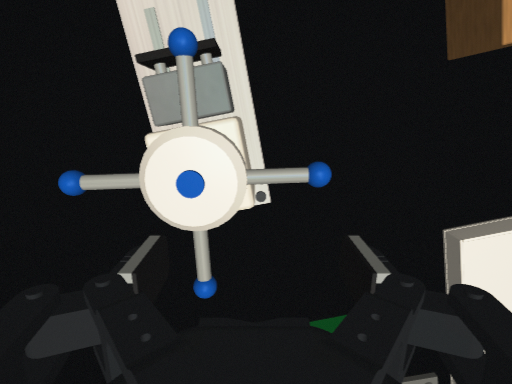

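View pics/topc.png

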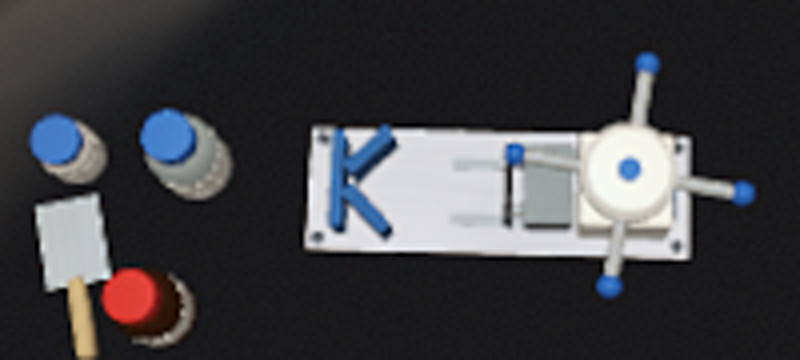

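The wrist view shows the hub at (192,178), the knobs at (183,43), (72,183), (319,175) and (205,288), and the black pad at (178,53). In the crop, the bed corners are at (312,126), (305,248), (690,258) and (692,135), and the amber cap is at (130,297).

```bash
python3 - <<'E'
from h import *
o=np.load("o1.npy",allow_pickle=True).item();k=cam("wrist",o);kt=cam("top")
C=[ray(kt,u/4+120,v/4+130,.01) for u,v in((312,126),(305,248),(690,258),(692,135))]
for c in C: print("bed",c.round(3))
far=(C[0]+C[1])/2;near=(C[2]+C[3])/2;d=far-near
print("len",np.linalg.norm(d),"axis deg",np.degrees(np.arctan2(d[1],d[0])),"w",np.linalg.norm(C[0]-C[1]))
im=cv2.imread("pics/w1.png")
K=[]
for c,s in blobs(im,(100,120,60),(125,255,255),(0,0,512,384),50):
    p=ray(k,*c,.115 if abs(c[0]-192)>12 or c[1]<100 or c[1]>220 else .137);print(c.round(1),s[4],p.round(4));K.append(p)
K=[p for p in K if abs(p[2]-.115)<.001]
m=np.mean(K,0);print("centre",m,[(round(float(np.hypot(*(p-m)[:2])),4),round(float(np.degrees(np.arctan2(*(p-m)[1::-1]))),1)) for p in K])
for u,v in((237,0),(268,200)):print("edge",ray(k,u,v,.01))
for u,v in((137,58),(220,46)):print("padtop",ray(k,u,v,.07))
for u in(0,.2):
    a=np.arctan2(d[1],d[0]);print("stand",m[:2]+.2*np.array([np.cos(a),np.sin(a)]))
    break
E
```

```text
bed [0.631 0.212 0.01 ]
bed [0.5   0.216 0.01 ]
bed [ 0.487 -0.186  0.01 ]
bed [ 0.62  -0.191  0.01 ]
len 0.40320023296049323 axis deg 88.34330664338759 w 0.13140579509376454
[182.4  42.1] 677 [ 0.5762 -0.003   0.115 ]
[319. 174.] 500 [ 0.6676 -0.1353  0.115 ]
[ 70.4 182.7] 511 [ 0.4425 -0.0939  0.115 ]
[189.9 183.7] 602 [ 0.5559 -0.1144  0.137 ]
[204.9 288. ] 376 [ 0.5347 -0.2278  0.115 ]
centre [ 0.55522632 -0.11497131  0.115     ] [(0.1139, 79.4), (0.1141, -10.2), (0.1147, 169.4), (0.1146, -100.3)]
edge [0.62873694 0.05202525 0.01      ]
edge [ 0.61528002 -0.18201291  0.01      ]
padtop [0.52146782 0.00478155 0.07      ]
padtop [ 0.60261885 -0.00230307  0.07      ]
stand [0.56100847 0.08494509]
```

Call:
play_rows:
  deltas:
    - [56,-8,0,0,0,-0.0915,0]
    - [56,-8,0,0,0,-0.0915,0]
    - [55,-8,0,0,0,-0.0915,0]
    - [55,-8,0,0,0,-0.0915,0]
    - [54,-8,0,0,0,-0.0915,0]
    - [54,-8,0,0,0,-0.0915,0]
    - [53,-8,0,0,0,-0.0915,0]
    - [53,-8,0,0,0,-0.0915,0]

```text
time_s: 2.9
tcp_pos: [0.503, 0.2835, 0.2392]
eef_rot: [0.504, 0.864, -0.0, 0.0]
force: [0.3, 0.7, -0.3]
grip_width: 1.0
grip_force: 0.0
```

Call:
play_rows:
  deltas:
    - [30,-5,0,0,0,-0.0915,0]
    - [22,-3,0,0,0,-0.0915,0]
    - [0,0,0,0,0,0,0]
    - [0,0,0,0,0,0,0]

```text
time_s: 3.4
tcp_pos: [0.4703, 0.3219, 0.2392]
eef_rot: [0.425, 0.905, -0.0, 0.0]
force: [0.2, -0.3, -0.2]
grip_width: 1.001
grip_force: 0.0
```

```bash
cat >> h.py <<'E'
def st(tgt=None):
    o=observe();M=R.from_quat(o["eef_rot"]).as_matrix()
    print(o["time_s"],o["tcp_pos"].round(4),"yaw_y",np.degrees(np.arctan2(M[1,1],M[0,1])).round(1),"F",o["force"].round(1),"M",o["moment"].round(2),"j",o["joints"].round(2))
    if tgt is not None: print("delta tool mm",(M.T@(np.asarray(tgt)-o["tcp_pos"])*1000).round(1))
    return o
E
python3 - <<'E'
from h import *
o=st([.436,.365,.239]);im=read_camera("wrist");cv2.imwrite("pics/w2.png",im);k=cam("wrist",o)
for c,s in blobs(im,(0,150,100),(8,255,255),(0,0,512,384),200): print(c,s,ray(k,*c,.138))
E
```

```text
3.4 [0.4703 0.3219 0.2392] yaw_y 39.7 F [ 0.2 -0.3 -0.2] M [-0.07 -0.04  0.01] j [ 0.01  0.26 -0.81  1.63  0.2   1.33 -0.14]
delta tool mm [55.   1.2  0.1]
[112.31486146  11.52707809] [  71    0   75   30 1588] [0.30335896 0.36176007 0.138     ]
[ 62.4520854  112.50173784] [  24   80   79   65 4028] [0.31111956 0.27665929 0.138     ]
[252.47168597 125.64285714] [ 222   94   62   64 3108] [0.43265092 0.36462241 0.138     ]
```

View pics/w2.png

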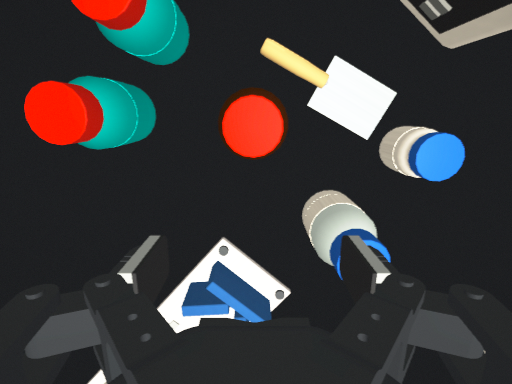

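The wrist view shows the amber cap at (252,126), which is (0.433, 0.365) at cap height and agrees with the first estimate. The spatula at (300,60) and the clear bottle at (345,240) are both clear of the fingers.

Call:
play_rows:
  deltas:
    - [28,0,0,0,0,0,0]
    - [28,-1,0,0,0,0,0]
    - [0,0,40,0,0,0,0]
    - [0,0,40,0,0,0,0]
    - [0,0,30,0,0,0,0]
    - [0,0,19,0,0,0,0]
    - [0,0,0,0,0,0,0]
    - [0,0,0,0,0,0,0.2]

```text
time_s: 4.45
tcp_pos: [0.4327, 0.3664, 0.1115]
eef_rot: [0.423, 0.906, 0.001, 0.0]
force: [0.4, -0.5, -0.9]
grip_width: 0.818
grip_force: 0.0
```

Call:
play_rows:
  deltas:
    - [0,0,0,0,0,0,0.5]
    - [0,0,0,0,0,0,0.8]
    - [0,0,0,0,0,0,1]
    - [0,0,0,0,0,0,1]
    - [0,0,0,0,0,0,1]
    - [0,0,0,0,0,0,1]

```text
time_s: 5.2
tcp_pos: [0.4325, 0.3666, 0.1119]
eef_rot: [0.423, 0.906, 0.001, 0.001]
force: [-0.9, -2.8, 6.3]
grip_width: 0.57
grip_force: 61.2
```

Call:
play_rows:
  deltas:
    - [0,0,-10,0,0,0,1]
    - [0,0,-25,0,0,0,1]
    - [0,0,-35,0,0,0,1]
    - [0,0,-35,0,0,0,1]
    - [0,0,-15,0,0,0,1]
    - [0,0,0,0,0,0,1]

```text
time_s: 5.95
tcp_pos: [0.4322, 0.3662, 0.2308]
eef_rot: [0.423, 0.906, 0.0, 0.0]
force: [-0.1, -0.2, -4.9]
grip_width: 0.567
grip_force: 63.7
```

Call:
play_rows:
  deltas:
    - [-37.5,-10,0,0,0,0.065,1]
    - [-38,-7.5,0,0,0,0.065,1]
    - [-38.5,-5,0,0,0,0.065,1]
    - [-38.5,-2.5,0,0,0,0.065,1]
    - [-39,0,0,0,0,0.065,1]
    - [-38.5,2.5,0,0,0,0.065,1]
    - [-38.5,5,0,0,0,0.065,1]
    - [-38,7.5,0,0,0,0.065,1]

```text
time_s: 6.95
tcp_pos: [0.5639, 0.0833, 0.2294]
eef_rot: [0.643, 0.766, -0.0, -0.0]
force: [0.1, 0.9, -5.2]
grip_width: 0.573
grip_force: 63.8
```

Call:
play_rows:
  deltas:
    - [0,0,0,0,0,0,1]
    - [0,0,0,0,0,0,1]

```text
time_s: 7.2
tcp_pos: [0.5636, 0.085, 0.2299]
eef_rot: [0.642, 0.767, -0.0, -0.001]
force: [-0.5, 1.2, -5.3]
grip_width: 0.57
grip_force: 63.8
```

```bash
python3 - <<'E'
from h import *
o=st([.563,.085,.232]);im=read_camera("wrist");cv2.imwrite("pics/w3.png",im)
np.save("o3.npy",o,allow_pickle=True)
t=read_camera("top");s=read_camera("scene");cv2.imwrite("pics/t3.png",t);cv2.imwrite("pics/s3.png",s)
E
```

```text
7.2 [0.5636 0.085  0.2299] yaw_y 10.1 F [-0.5  1.2 -5.3] M [ 0.02 -0.   -0.05] j [ 0.3   0.23 -0.61  1.65  0.13  1.3  -0.16]
delta tool mm [ 0.1 -0.6 -2.1]
```

View pics/w3.png

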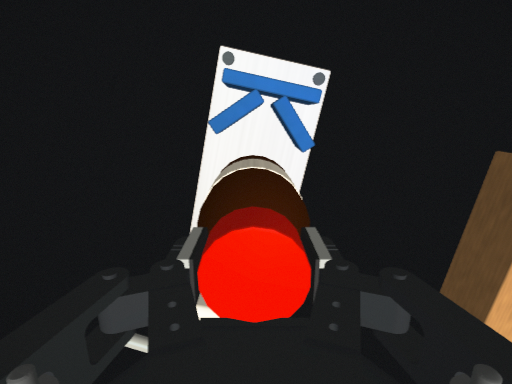

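The wrist view shows the bottle held upright. The far bed corners are at (220,46) and (329,70), and the V stop is open towards the bottle, with its apex at about (268,92).

```bash
python3 - <<'E'
from h import *
o=np.load("o3.npy",allow_pickle=True).item();k=cam("wrist",o)
a,b=ray(k,220,46,.01),ray(k,329.5,70,.01);m=(a+b)/2
e=(b-a)[:2];e/=np.linalg.norm(e);ax=np.array([-e[1],e[0]])
print(a,b,np.linalg.norm(a-b));c=np.array([.5555,-.115])
d=m[:2]-c;print("axis via hub",np.degrees(np.arctan2(d[1],d[0])),np.linalg.norm(d),"via edge",np.degrees(np.arctan2(*ax[::-1])))
u=d/np.linalg.norm(d);p=o["tcp_pos"][:2]-c;print("clamp y,x of tcp",p@u,p@np.array([u[1],-u[0]]))
for q in((313,149),(208,125),(215,133),(302,152)):
    g=ray(k,*q,.065)[:2]-c;print("V tips",g@u,g@np.array([u[1],-u[0]]))
E
```

```text
[0.50113375 0.21519685 0.01      ] [0.62811498 0.21251758 0.01      ] 0.12700949866567496
axis via hub 88.41069791758646 0.32898377123942957 via edge 88.79125043354948
clamp y,x of tcp 0.20012937325541194 0.002522016372462785
V tips 0.24251768100778134 0.05574964499362872
V tips 0.24431541301932502 -0.05465478575046681
V tips 0.237906432110592 -0.04636462028924244
V tips 0.23718799204652458 0.04536310284822756
```

Call:
play_rows:
  deltas:
    - [0,-2,20,0,0,0,1]
    - [0,0,35,0,0,0,1]
    - [0,0,30,0,0,0,1]
    - [0,0,14,0,0,0,1]
    - [0,0,4,0,0,0,1]
    - [0,0,2,0,0,0,1]
    - [0,0,1,0,0,0,1]
    - [0,0,0,0,0,0,1]

```text
time_s: 8.35
tcp_pos: [0.5618, 0.0849, 0.1249]
eef_rot: [0.642, 0.767, 0.0, 0.0]
force: [-0.9, 0.4, -5.1]
grip_width: 0.566
grip_force: 63.6
```

Call:
play_rows:
  deltas:
    - [0,0,1,0,0,0,1]
    - [0,0,1,0,0,0,1]
    - [0,0,0.5,0,0,0,1]
    - [0,0,0.5,0,0,0,1]

```text
time_s: 8.85
tcp_pos: [0.5615, 0.0849, 0.1219]
eef_rot: [0.641, 0.767, -0.0, 0.0]
force: [-4.1, -2.4, 6.0]
grip_width: 0.57
grip_force: 65.0
```

Call:
play_rows:
  deltas:
    - [0,0,0,0,0,0,0.5]
    - [0,0,0,0,0,0,0]
    - [0,0,0,0,0,0,0]
    - [0,0,0,0,0,0,0]
    - [0,0,-15,0,0,0,0]
    - [0,0,-35,0,0,0,0]
    - [0,0,-40,0,0,0,0]
    - [0,0,-25,0,0,0,0]

```text
time_s: 9.85
tcp_pos: [0.5622, 0.0853, 0.2396]
eef_rot: [0.641, 0.767, 0.001, 0.001]
force: [-0.0, -0.4, -0.5]
grip_width: 1.0
grip_force: 0.0
```

Call:
play_rows:
  deltas:
    - [0,0,0,0,0,-0.15,0.5]
    - [0,0,0,0,0,-0.15,1]
    - [0,0,0,0,0,-0.15,1]
    - [0,0,0,0,0,-0.15,1]
    - [0,0,0,0,0,-0.15,1]
    - [0,0,0,0,0,-0.15,1]
    - [0,0,0,0,0,-0.15,1]
    - [0,0,0,0,0,-0.16,1]

```text
time_s: 10.85
tcp_pos: [0.5617, 0.085, 0.2375]
eef_rot: [0.089, 0.996, 0.0, 0.001]
force: [0.6, 1.0, 0.8]
grip_width: 0.001
grip_force: 0.0
```

Call:
play_rows:
  deltas:
    - [0,0,0,0,0,0,1]

```text
time_s: 10.98
tcp_pos: [0.5617, 0.085, 0.2373]
eef_rot: [0.092, 0.996, 0.0, 0.0]
force: [0.7, 0.4, -0.7]
grip_width: -0.002
grip_force: 0.0
```

```bash
python3 - <<'E'
from h import *
o=st([.5391,-.0285,.190]);im=read_camera("wrist");cv2.imwrite("pics/w4.png",im)
E
```

```text
10.975 [0.5617 0.085  0.2373] yaw_y 79.5 F [ 0.7  0.4 -0.7] M [-0.03  0.02 -0.03] j [ 0.42  0.25 -0.76  1.64  0.17  1.32  1.02]
delta tool mm [   1.5 -115.7   47.2]
```

View pics/w4.png

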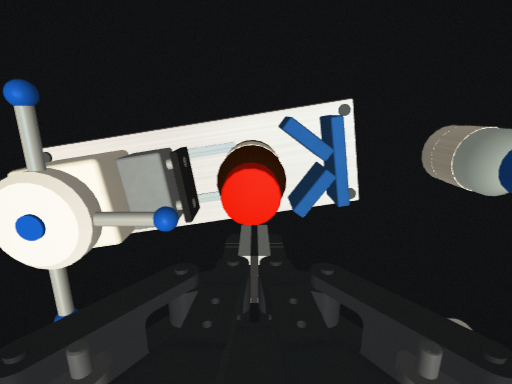

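The wrist view shows the bottle standing upright and free on the bed between the pad (190,185) and the V stop (315,165). The nearest knob is at (165,218).

Call:
play_rows:
  deltas:
    - [0,-35,0,0,0,0,1]
    - [1,-45,20,0,0,0,1]
    - [0.5,-36,25,0,0,0,1]
    - [0,0,40,0,0,0,1]
    - [0,0,30,0,0,0,1]
    - [0,0,14,0,0,0,1]
    - [0,0,0,0,0,0,1]
    - [0,0,0,0,0,0,1]

```text
time_s: 12.02
tcp_pos: [0.5398, -0.0287, 0.1086]
eef_rot: [0.092, 0.996, 0.0, 0.001]
force: [0.5, -0.1, 1.3]
grip_width: -0.0
grip_force: 0.0
```

```bash
python3 - <<'E'
from h import *
st([.5391,-.0285,.108])
E
```

```text
12.025 [ 0.5398 -0.0287  0.1086] yaw_y 79.5 F [ 0.5 -0.1  1.3] M [-0.02  0.02  0.02] j [ 0.56  0.29 -0.68  1.86  0.21  1.06  1.19]
delta tool mm [0.7 0.  0.6]
```

Call:
play_rows:
  deltas:
    - [-7,0,0,0,0,0,1]
    - [-7,0,0,0,0,0,1]
    - [-9.95,1.57,0,0,0,0.12,1]
    - [-9.95,1.57,0,0,0,0.12,1]
    - [-9.95,1.57,0,0,0,0.12,1]
    - [-9.95,1.57,0,0,0,0.12,1]
    - [-9.95,1.57,0,0,0,0.12,1]
    - [-9.95,1.57,0,0,0,0.12,1]

```text
time_s: 13.02
tcp_pos: [0.6078, -0.0489, 0.1072]
eef_rot: [0.437, 0.899, -0.0, -0.002]
force: [-9.6, 4.3, 5.3]
grip_width: -0.001
grip_force: 4.7
```

```bash
cat >> h.py <<'E'
def wheel():
    o=st();M=R.from_quat(o["eef_rot"]).as_matrix();p=o["tcp_pos"][:2]-[.5555,-.115];p=np.append(p,0)
    q=M.T@p*1000;f=M.T@o["force"]
    print("tool-frame (tang,rad)",q[:2].round(1),"Ftool",f.round(1),"torque",(f[0]*q[1]-f[1]*q[0]).round(0)/1000,"spoke deg",(np.degrees(np.arctan2(p[1],p[0])-np.arctan2(.018,q[1]/1000))).round(1))
E
python3 - <<'E'
from h import *
wheel()
E
```

```text
13.025 [ 0.6078 -0.0489  0.1072] yaw_y 38.1 F [-9.6  4.3  5.3] M [ 0.89  1.94 -0.04] j [ 0.42  0.41 -0.52  1.69  0.22  1.1   0.51]
tool-frame (tang,rad) [19.8 81.9] Ftool [ 9.3 -4.9 -5.3] torque 0.858 spoke deg 39.3
```

Call:
play_rows:
  deltas:
    - [-12.46,1.77,0,0,0,0.15,1]
    - [-12.46,1.77,0,0,0,0.15,1]
    - [-12.46,1.77,0,0,0,0.15,1]
    - [-12.46,1.77,0,0,0,0.15,1]
    - [-12.46,1.77,0,0,0,0.15,1]
    - [-12.46,1.77,0,0,0,0.15,1]
    - [-12.46,1.77,0,0,0,0.15,1]
    - [-12.46,1.77,0,0,0,0.15,1]

```text
time_s: 14.02
tcp_pos: [0.6367, -0.1379, 0.1073]
eef_rot: [0.869, 0.496, 0.002, -0.001]
force: [1.9, 10.1, -1.5]
grip_width: 0.0
grip_force: 4.7
```

```bash
python3 - <<'E'
from h import *
wheel()
E
```

```text
14.025 [ 0.6367 -0.1379  0.1073] yaw_y -30.6 F [ 1.9 10.1 -1.5] M [ 2.04 -0.37  0.04] j [ 0.35  0.45 -0.26  1.6   0.12  1.11 -0.48]
tool-frame (tang,rad) [21.6 81.5] Ftool [ 9.7 -3.5  1.5] torque 0.865 spoke deg -28.2
```

Call:
play_rows:
  deltas:
    - [-12.46,1.77,0,0,0,0.15,1]
    - [-12.46,1.77,0,0,0,0.15,1]
    - [-12.46,1.77,0,0,0,0.15,1]
    - [0,0,0,0,0,0,1]

```text
time_s: 14.52
tcp_pos: [0.617, -0.1723, 0.1074]
eef_rot: [0.957, 0.289, 0.001, -0.001]
force: [2.4, 2.2, -0.7]
grip_width: -0.001
grip_force: 1.6
```

```bash
python3 - <<'E'
from h import *
wheel()
E
```

```text
14.525 [ 0.617  -0.1723  0.1074] yaw_y -56.3 F [ 2.4  2.2 -0.7] M [ 0.71 -0.35  0.04] j [ 0.34  0.42 -0.17  1.63  0.08  1.1  -0.84]
tool-frame (tang,rad) [19.4 81.8] Ftool [ 3.2 -0.5  0.8] torque 0.271 spoke deg -55.4
```

Call:
play_rows:
  deltas:
    - [10,0,0,0,0,0,1]
    - [0,0,-30,0,0,0,1]
    - [0,0,-30,0,0,0,1]
    - [0,0,-5,0,0,0,1]
    - [12.45,-5.7,0,0,0,-0.157,1]
    - [12.45,-5.7,0,0,0,-0.157,1]
    - [12.45,-5.7,0,0,0,-0.157,1]
    - [12.45,-5.7,0,0,0,-0.157,1]

```text
time_s: 15.52
tcp_pos: [0.6413, -0.1163, 0.1713]
eef_rot: [0.819, 0.574, -0.0, -0.0]
force: [-0.4, -0.1, 0.1]
grip_width: 0.002
grip_force: 0.0
```

Call:
play_rows:
  deltas:
    - [12.45,-5.7,0,0,0,-0.157,1]
    - [12.45,-5.7,0,0,0,-0.157,1]
    - [12.45,-5.7,0,0,0,-0.157,1]
    - [12.45,-5.7,0,0,0,-0.157,1]
    - [12.45,-5.7,0,0,0,-0.157,1]
    - [12.45,-5.7,0,0,0,-0.157,1]
    - [0,0,0,0,0,0,1]

```text
time_s: 16.4
tcp_pos: [0.6051, -0.0453, 0.1718]
eef_rot: [0.472, 0.882, -0.0, -0.0]
force: [0.4, 0.1, 1.1]
grip_width: -0.001
grip_force: 0.0
```

```bash
python3 - <<'E'
from h import *
wheel();o=observe();im=read_camera("wrist");cv2.imwrite("pics/w5.png",im)
np.save("o5.npy",o,allow_pickle=True)
k=cam("wrist",o)
for c,s in blobs(im,(100,120,60),(125,255,255),(0,0,512,384),100):
    p=ray(k,*c,.115);d=p-[.5555,-.115,.115];print(c.round(0),s[4],p.round(3),np.hypot(*d[:2]).round(3),np.degrees(np.arctan2(d[1],d[0])).round(1))
E
```

```text
16.4 [ 0.6051 -0.0453  0.1718] yaw_y 33.7 F [0.4 0.1 1.1] M [-0.05 -0.03 -0.01] j [ 0.4   0.33 -0.48  1.64  0.16  1.21  0.47]
tool-frame (tang,rad) [30.4 79.9] Ftool [-0.1  0.4 -1.1] torque -0.023 spoke deg 41.8
[379.  15.] 923 [0.598 0.097 0.115] 0.216 78.7
[124.  85.] 1262 [ 0.491 -0.021  0.115] 0.114 124.4
[301. 249.] 815 [ 0.649 -0.05   0.115] 0.114 34.7
[133. 265.] 998 [ 0.554 -0.129  0.115] 0.015 -97.1
```

View pics/w5.png

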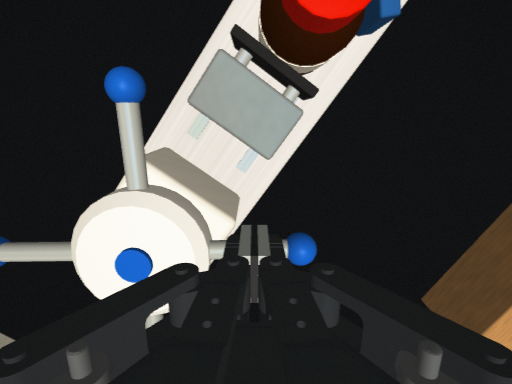

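The wrist view shows the next spoke pointing right with its knob at (301,249), which is 34.7°, so the wheel has turned about 2.35 rad. The pad at (275,60) is close to or touching the bottle, which stands upright.

Call:
play_rows:
  deltas:
    - [0,0,30,0,0,0,1]
    - [0,0,24,0,0,0,1]
    - [0,1,10,0,0,0,1]
    - [-7,0,0,0,0,0,1]
    - [-5,0,0,0,0,0,1]
    - [-8.27,1.39,0,0,0,0.1,1]
    - [-4.95,0.93,0,0,0,0.06,1]

```text
time_s: 17.32
tcp_pos: [0.6212, -0.0635, 0.1089]
eef_rot: [0.542, 0.841, 0.001, -0.002]
force: [-8.7, 8.3, 2.2]
grip_width: 0.001
grip_force: 5.2
```

```bash
sed -i 's/-f\[1\]\*q\[0\])/-f[1]*(q[0]-11))/' h.py; python3 - <<'E'
from h import *
wheel()
E
```

```text
17.325 [ 0.6212 -0.0635  0.1089] yaw_y 24.4 F [-8.7  8.3  2.2] M [ 1.63  1.57 -0.03] j [ 0.38  0.42 -0.43  1.66  0.19  1.11  0.32]
tool-frame (tang,rad) [19.8 81.1] Ftool [11.2 -4.5 -2.1] torque 0.945 spoke deg 25.6
```

Call:
play_rows:
  deltas:
    - [-4.95,0.93,0,0,0,0.06,1]
    - [-4.95,0.93,0,0,0,0.06,1]
    - [-4.95,0.93,0,0,0,0.06,1]

```text
time_s: 17.7
tcp_pos: [0.6291, -0.0757, 0.1089]
eef_rot: [0.614, 0.789, 0.001, -0.002]
force: [-7.0, 8.2, 1.7]
grip_width: 0.001
grip_force: 5.1
```

```bash
python3 - <<'E'
from h import *
wheel()
E
```

```text
17.7 [ 0.6291 -0.0757  0.1089] yaw_y 14.2 F [-7.   8.2  1.7] M [ 1.83  1.36 -0.04] j [ 0.36  0.43 -0.4   1.64  0.18  1.11  0.17]
tool-frame (tang,rad) [20.1 81. ] Ftool [ 9.7 -4.8 -1.6] torque 0.828 spoke deg 15.6
```

Call:
play_rows:
  deltas:
    - [-4.95,0.93,0,0,0,0.06,1]
    - [-4.95,0.93,0,0,0,0.06,1]
    - [-4.95,0.93,0,0,0,0.06,1]

```text
time_s: 18.08
tcp_pos: [0.6349, -0.0893, 0.1089]
eef_rot: [0.683, 0.731, 0.001, -0.002]
force: [-4.7, 10.0, 0.3]
grip_width: 0.004
grip_force: 5.1
```

```bash
python3 - <<'E'
from h import *
wheel()
E
```

```text
18.075 [ 0.6349 -0.0893  0.1089] yaw_y 3.9 F [-4.7 10.   0.3] M [ 2.02  1.11 -0.06] j [ 0.35  0.44 -0.36  1.62  0.16  1.12  0.02]
tool-frame (tang,rad) [20.3 81. ] Ftool [10.3 -4.  -0.3] torque 0.869 spoke deg 5.4
```

Call:
play_rows:
  deltas:
    - [-4.95,0.93,0,0,0,0.06,1]
    - [-4.95,0.93,0,0,0,0.06,1]
    - [-4.95,0.93,0,0,0,0.06,1]

```text
time_s: 18.45
tcp_pos: [0.6382, -0.1037, 0.109]
eef_rot: [0.746, 0.666, 0.001, -0.002]
force: [-4.1, 10.3, -0.9]
grip_width: 0.006
grip_force: 5.1
```

```bash
python3 - <<'E'
from h import *
wheel()
E
```

```text
18.45 [ 0.6382 -0.1037  0.109 ] yaw_y -6.4 F [-4.1 10.3 -0.9] M [2.23 0.79 0.04] j [ 0.34  0.44 -0.32  1.61  0.15  1.12 -0.13]
tool-frame (tang,rad) [20.5 80.9] Ftool [ 9.8 -5.2  1. ] torque 0.842 spoke deg -4.8
```

Call:
play_rows:
  deltas:
    - [-4.95,0.93,0,0,0,0.06,1]
    - [-4.95,0.93,0,0,0,0.06,1]
    - [-4.95,0.93,0,0,0,0.06,1]

```text
time_s: 18.82
tcp_pos: [0.6388, -0.1185, 0.109]
eef_rot: [0.802, 0.597, 0.001, -0.002]
force: [-1.1, 11.7, -1.4]
grip_width: -0.001
grip_force: 5.1
```

```bash
python3 - <<'E'
from h import *
wheel()
E
```

```text
18.825 [ 0.6388 -0.1185  0.109 ] yaw_y -16.7 F [-1.1 11.7 -1.4] M [ 2.33  0.36 -0.03] j [ 0.33  0.44 -0.28  1.6   0.13  1.12 -0.27]
tool-frame (tang,rad) [20.6 80.8] Ftool [10.9 -4.4  1.4] torque 0.923 spoke deg -15.0
```

Call:
play_rows:
  deltas:
    - [-4.95,0.93,0,0,0,0.06,1]
    - [-3.3,0.6,0,0,0,0.04,1]

```text
time_s: 19.08
tcp_pos: [0.638, -0.1269, 0.109]
eef_rot: [0.831, 0.556, 0.001, -0.002]
force: [-0.2, 11.2, -1.5]
grip_width: -0.0
grip_force: 5.1
```

```bash
python3 - <<'E'
from h import *
wheel()
E
```

```text
19.075 [ 0.638  -0.1269  0.109 ] yaw_y -22.4 F [-0.2 11.2 -1.5] M [ 2.35  0.02 -0.07] j [ 0.33  0.44 -0.26  1.6   0.12  1.12 -0.35]
tool-frame (tang,rad) [20.4 80.8] Ftool [10.2 -4.4  1.6] torque 0.869 spoke deg -20.8
```

Not seated yet, so I keep going.

Call:
play_rows:
  deltas:
    - [-4.95,0.93,0,0,0,0.06,1]
    - [-4.95,0.93,0,0,0,0.06,1]

```text
time_s: 19.32
tcp_pos: [0.636, -0.1365, 0.109]
eef_rot: [0.863, 0.505, 0.002, -0.002]
force: [0.5, 11.2, -2.3]
grip_width: -0.004
grip_force: 5.1
```

```bash
python3 - <<'E'
from h import *
wheel()
E
```

```text
19.325 [ 0.636  -0.1365  0.109 ] yaw_y -29.3 F [ 0.5 11.2 -2.3] M [ 2.34 -0.2  -0.07] j [ 0.33  0.44 -0.24  1.6   0.11  1.11 -0.45]
tool-frame (tang,rad) [20.7 80.7] Ftool [10.  -5.1  2.4] torque 0.855 spoke deg -27.5
```

Call:
play_rows:
  deltas:
    - [-4.95,0.93,0,0,0,0.06,1]
    - [-4.95,0.93,0,0,0,0.06,1]
    - [-3.3,0.6,0,0,0,0.04,1]

```text
time_s: 19.7
tcp_pos: [0.6314, -0.1492, 0.1091]
eef_rot: [0.901, 0.435, 0.002, -0.001]
force: [3.5, 10.6, -4.2]
grip_width: 0.005
grip_force: 5.1
```

```bash
python3 - <<'E'
from h import *
wheel()
E
```

```text
19.7 [ 0.6314 -0.1492  0.1091] yaw_y -38.5 F [ 3.5 10.6 -4.2] M [ 2.3  -0.65 -0.04] j [ 0.32  0.43 -0.2   1.61  0.09  1.11 -0.57]
tool-frame (tang,rad) [20.4 80.7] Ftool [10.5 -3.8  4.3] torque 0.883 spoke deg -36.8
```

Call:
play_rows:
  deltas:
    - [-4.95,0.93,0,0,0,0.06,1]
    - [-4.95,0.93,0,0,0,0.06,1]

```text
time_s: 19.95
tcp_pos: [0.6268, -0.1579, 0.1091]
eef_rot: [0.925, 0.38, 0.002, -0.001]
force: [5.0, 10.5, -4.9]
grip_width: 0.002
grip_force: 5.1
```

```bash
python3 - <<'E'
from h import *
wheel()
E
```

```text
19.95 [ 0.6268 -0.1579  0.1091] yaw_y -45.3 F [ 5.  10.5 -4.9] M [ 2.16 -0.94 -0.04] j [ 0.32  0.43 -0.18  1.62  0.08  1.1  -0.67]
tool-frame (tang,rad) [20.5 80.6] Ftool [10.9 -4.   5. ] torque 0.917 spoke deg -43.6
```

Call:
play_rows:
  deltas:
    - [-4.1,0.8,0,0,0,0.05,1]
    - [-4.1,0.8,0,0,0,0.05,1]

```text
time_s: 20.2
tcp_pos: [0.6221, -0.1647, 0.1091]
eef_rot: [0.943, 0.333, 0.002, -0.001]
force: [5.7, 10.1, -5.4]
grip_width: -0.0
grip_force: 5.6
```

```bash
python3 - <<'E'
from h import *
wheel()
E
```

```text
20.2 [ 0.6221 -0.1647  0.1091] yaw_y -51.1 F [ 5.7 10.1 -5.4] M [ 2.25 -1.21 -0.07] j [ 0.32  0.42 -0.16  1.62  0.07  1.1  -0.75]
tool-frame (tang,rad) [20.6 80.6] Ftool [10.8 -4.2  5.5] torque 0.91 spoke deg -49.3
```

Call:
play_rows:
  deltas:
    - [-4.1,0.8,0,0,0,0.05,1]
    - [-4.1,0.8,0,0,0,0.05,1]

```text
time_s: 20.45
tcp_pos: [0.6172, -0.1707, 0.1092]
eef_rot: [0.958, 0.286, 0.003, -0.001]
force: [8.6, 10.5, -7.4]
grip_width: -0.005
grip_force: 6.4
```

```bash
python3 - <<'E'
from h import *
wheel()
E
```

```text
20.45 [ 0.6172 -0.1707  0.1092] yaw_y -56.8 F [ 8.6 10.5 -7.4] M [ 2.25 -1.87  0.02] j [ 0.31  0.41 -0.14  1.63  0.06  1.1  -0.83]
tool-frame (tang,rad) [21.1 80.4] Ftool [12.9 -4.   7.5] torque 1.077 spoke deg -54.7
```

Call:
play_rows:
  deltas:
    - [-4.1,0.8,0,0,0,0.05,1]
    - [-3.3,0.6,0,0,0,0.04,1]

```text
time_s: 20.7
tcp_pos: [0.6122, -0.1758, 0.1092]
eef_rot: [0.97, 0.243, 0.003, -0.001]
force: [11.0, 10.7, -8.6]
grip_width: -0.002
grip_force: 7.2
```

```bash
python3 - <<'E'
from h import *
wheel()
E
```

```text
20.7 [ 0.6122 -0.1758  0.1092] yaw_y -61.9 F [11.  10.7 -8.6] M [ 2.16 -2.38  0.03] j [ 0.31  0.4  -0.12  1.65  0.05  1.09 -0.91]
tool-frame (tang,rad) [21.4 80.4] Ftool [14.7 -4.2  8.7] torque 1.225 spoke deg -59.6
```

Call:
play_rows:
  deltas:
    - [8,0,0,0,0,0,1]
    - [5,0,0,0,0,0,1]
    - [0,0,-30,0,0,0,1]
    - [0,0,-45,0,0,0,1]
    - [0,0,-40,0,0,0,1]
    - [0,0,0,0,0,0,1]
    - [0,0,0,0,0,0,1]

```text
time_s: 21.58
tcp_pos: [0.6203, -0.174, 0.2231]
eef_rot: [0.97, 0.242, -0.0, 0.0]
force: [-0.1, -0.1, -0.1]
grip_width: 0.0
grip_force: 0.0
```

```bash
python3 - <<'E'
from h import *
o=st();im=read_camera("wrist");s=read_camera("scene")
a=cv2.resize(s[130:260,180:345],None,fx=2.4,fy=2.4,interpolation=cv2.INTER_CUBIC)
b=cv2.resize(im,(400,300));H=max(a.shape[0],300)
c=np.zeros((H,a.shape[1]+400,3),np.uint8);c[:a.shape[0],:a.shape[1]]=a;c[:300,a.shape[1]:]=b
cv2.imwrite("pics/f.png",c);k=cam("wrist",o);print(c.shape)
for q,t in blobs(im,(100,120,60),(125,255,255),(0,0,512,384),80):
    d=ray(k,*q,.115)-[.5555,-.115,.115];print(q.round(0),np.hypot(*d[:2]).round(3),np.degrees(np.arctan2(d[1],d[0])).round(1))
E
```

```text
21.575 [ 0.6203 -0.174   0.2231] yaw_y -62.0 F [-0.1 -0.1 -0.1] M [ 0.02 -0.04  0.03] j [ 0.3   0.34 -0.12  1.5   0.04  1.31 -0.91]
(312, 796, 3)
[ 5. 48.] 0.18 64.8
[144.  90.] 0.114 30.3
[288. 218.] 0.114 -59.7
[ 35. 228.] 0.115 120.1
[154. 232.] 0.012 166.2
```

View pics/f.png

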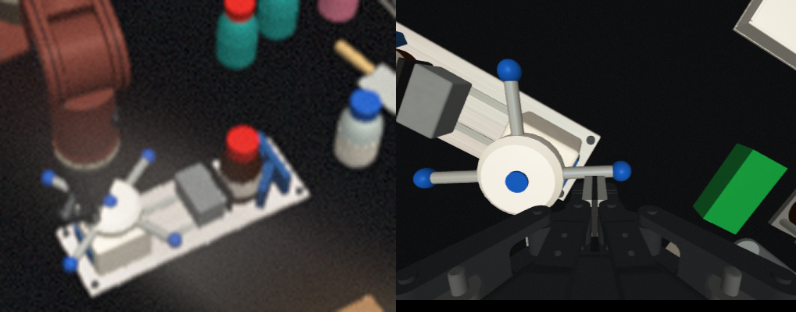

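The final view shows the bottle upright in the V stop with its red cap at (242,140), and the jaw close behind it. The wheel has stayed at -59.7°. It turned about 0.23 rad after the bottle seated, so the load is about 18 N, which matches the torque rise. The robot is touching nothing.

```bash
python3 -c "
from station import *
print(finish_job())"
```

```text
the job is handed in; nothing more can be done
None
```

The amber bottle is clamped upright against the V stop at an estimated 18 N, judged from the torque rise and wheel angle. The arm is clear of everything, and I handed the job in at about 22 s.

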